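Clear the soil-sorting plate

ROBOT

A 7-joint arm with a two-finger parallel gripper is mounted at the origin on the work surface. World frame = base frame: x ahead of the robot, y to its left, z up, the work surface at z = 0. Lengths are in mm, angles in rad, forces in N, time in s.
With the tool pointing down it reaches from about 400 to 925 mm from the base axis. Payload 5.6 kg.
Tool frame: the origin (TCP) lies on the front face of the gripper's body, between the roots of the fingers; the fingertips stand 73 mm ahead of it and the grasp point (between the pads) lies 54 mm ahead of it; z points along the fingers, y is the line along which they close (so a half turn about z gives the same grasp; the last joint's range is limited). The gripper opens to 85 mm and grips with 20 to 120 N. Pads are 22 mm wide; open, the fingers measure 114 mm over their backs; the gripper's body (76 mm by 85 mm) begins 54 mm behind the grasp point. The pads swing forward as they close: fully open they stand 13 mm farther back than shut.
Start: joints at [1.178, 0.468, -0.012, 1.603, 0.006, 1.071, -0.056], TCP at [222.723, -610.655, 303.89] pointing down, gripper open.
Joint ranges: [-2.53, 2.53], [-0.31, 2.02], [-1.57, 1.55], [0.28, 2.44], [-1.29, 4.43], [0.15, 1.84], [-2.92, 2.92]. Speed limits (rad/s): [2.57, 2.57, 3.14, 3.14, 3.14, 3.14, 3.14].

INTERFACE

Orientations are given as a unit quaternion [w, x, y, z].
In Python, from workcell import manip gives the robot as it stands.
- The arm moves only by the tool send_rows, never from a script. Its argument "increments" is a list of rows, each an object with "grip": the finger opening in mm, from 0 to 85.4; "translation": the shift along the tool's x, y, z in mm, a list of three; "twist": the turn about the tool's z in rad. In form: [{"grip": grip, "translation": [dx, dy, dz], "twist": twist}, ...]. A call has 1 to 8 rows; each row is the pose to reach, as a shift and turn from the pose commanded when the call began, along the tool's axes at that moment; what a row does not reach only later rows make up. A row lasts 1/8 s, in which the tool goes at most 62.5 mm and 10.7 degrees, less where a joint would pass 70% of its speed; a pose out of reach is approached as far as the arm can. A call with a gripper value outside its range is refused whole. The fingers move at their own pace and stop on an object; "squeeze" is the grip in N (left out, the last holds). Time passes only in rows, so rows that repeat a pose let the fingers close. It gives the time, the measured TCP pose, the force, the opening and the grip force at its end, in the units of the state.
- manip.read_state(): the state, without advancing time (a new reading comes with each control period).
- manip.camera(name): name is "side" or "top"; returns a dict with "pixels" (384x512x3 uint8, blue, green, red), "fx", "fy", "cx", "cy" (pixels), "position" and "orientation" of the camera in the world. Camera axes: x right, y up, looking along -z (the intrinsics and any distortion apply to the point x, -y, -z); pixel columns grow to the right and rows downward; lengths in mm; the calibration is good to about 2 mm. A picture is of the moment at which its call begins. There is no depth.
- manip.close_job(): hands the job in; it is judged then, once.
Trained networks look in the newest picture that a camera, given by its name, has taken for a name from the list of things; names that differ only in an ending like _2 or _b are one class to them, and where a whole thing is asked for, a point or a joint stands for the part that bears it (a point fixed in the world has none). Each returns a list of dicts, best first, with "p" (0 to 1); they miss things now and then, are a little off and sometimes report something else, mostly with a low value. They report only what shows in the picture. A call takes as long as a camera call.
- manip.search_frame(query, camera): "at" ([x, y, z] in mm, in world coordinates, good to about 4 mm: the middle of the surface that is visible of it).
- manip.silhouettes(query, camera): "mask" (384x512 bool, what is visible of it).
- manip.place_of(query, camera): "at" ([x, y, z] in mm, in world coordinates, good to about 4 mm: a listed point, or the origin of a listed thing).
The state is a dict: "time": time; "q": joint angles; "dq": joint speeds; "joint_efforts": joint torques, N m; "ee_pos": TCP position; "orientation": TCP orientation; "force": force on the tool from outside, world axes, zero at the start; "torque": the same for the moment, N m; "opening": opening from 0.0 (shut) to 1.0 (fully open); "gripper_force": force on a finger pad.
Only numpy, scipy, OpenCV 4.12 (cv2) and the standard library are available. Lean on these libraries where they do the work, as an engineer would, in place of code of your own. Each camera call takes 0.05 s, during which the arm holds its last target. There are 200 camera calls.

TASK

Clear the sorting plate for the next soil sample. First lift the sample tins off the plate and stand them all upright on the narrow raised rack; then take the scraper block and wipe every stone chip off the plate into the catch trough along its open edge, without picking up or pressing on chips with the fingers. Finally put the scraper back upright on its cork mat, and leave the bottle, jars, spatula and marker alone.

Things in the scene. Friction and masses are not known exactly. Their poses are not given: they have to be found in the camera images.
- station: Fixed station; origin on the table under the centre of a flat grey plate, 200 x 260 mm (x, y), top 46 mm high. Rims 12 mm above the plate on three sides (inside at x +-100 and y -130 mm), 6 mm thick. The +y edge (y 130 mm, robot's left) is open and drops into a steel catch trough 200 x 80 mm inside (y 130 to 210 mm), floor 6 mm, walls 44 mm above the table. Yaw near 0
- rack: Fixed narrow wooden rack: a board 250 mm long (rack x), 56 mm deep (rack y), its top 90 mm above the table, on two feet 90 mm deep and 8 mm high. Origin on the table under the board's centre. To the left or right of the station
- mat: Fixed cork mat 200 x 150 x 4 mm (mat x, y, thickness), home of the scraper. Origin at the centre of its underside, on the table. On the other side of the station from the rack
- scraper_grip (a point): Loose scraper block, 70 mm high, about 0.15 kg: white base 100 x 44 x 20 mm (x, y, height) that wipes with its 100 mm sides, topped by a wooden grip rib 80 mm long (x), 24 mm thick (y), 50 mm high. This point is on its centre line in the rib, 47 mm above its underside; z up. Starts upright on the mat
- tin0_c (a point): Closed round metal sample tin, 46 mm diameter, 50 mm high, about 0.09 kg, upright on the plate at the start; this point is its centre, 25 mm above its base, z up. Three or four tins are present
- tin1_c (a point): Closed round metal sample tin, 46 mm diameter, 50 mm high, about 0.09 kg, upright on the plate at the start; this point is its centre, 25 mm above its base, z up. Three or four tins are present
- tin2_c (a point): Closed round metal sample tin, 46 mm diameter, 50 mm high, about 0.09 kg, upright on the plate at the start; this point is its centre, 25 mm above its base, z up. Three or four tins are present
- tin3_c (a point): Closed round metal sample tin, 46 mm diameter, 50 mm high, about 0.09 kg, upright on the plate at the start; this point is its centre, 25 mm above its base, z up. Three or four tins are present
- chip0_c (a point): Loose stone chip, about 18 x 15 x 12 mm, 10 g, lying on the plate at the start; this point is its centre. Four to eight chips are present
- chip1_c (a point): Loose stone chip, about 18 x 15 x 12 mm, 10 g, lying on the plate at the start; this point is its centre. Four to eight chips are present
- chip2_c (a point): Loose stone chip, about 18 x 15 x 12 mm, 10 g, lying on the plate at the start; this point is its centre. Four to eight chips are present
- chip3_c (a point): Loose stone chip, about 18 x 15 x 12 mm, 10 g, lying on the plate at the start; this point is its centre. Four to eight chips are present
- chip4_c (a point): Loose stone chip, about 18 x 15 x 12 mm, 10 g, lying on the plate at the start; this point is its centre. Four to eight chips are present
- chip5_c (a point): Loose stone chip, about 18 x 15 x 12 mm, 10 g, lying on the plate at the start; this point is its centre. Four to eight chips are present
- chip6_c (a point): Loose stone chip, about 18 x 15 x 12 mm, 10 g, lying on the plate at the start; this point is its centre. Four to eight chips are present
- chip7_c (a point): Loose stone chip, about 18 x 15 x 12 mm, 10 g, lying on the plate at the start; this point is its centre. Four to eight chips are present
- wash_bottle: Bystander, leave alone: white bottle 66 mm diameter, 170 mm high, beyond the station
- jar: Bystander, leave alone: amber jar 60 mm diameter, 70 mm high, beyond the station on the left
- jar2: Bystander, leave alone: clear jar 56 mm diameter, 60 mm high, beyond the station on the right
- spatula: Bystander, leave alone: steel spatula 200 mm long lying on the table just beyond the station
- marker: Bystander, leave alone: grey marker pen 130 mm long, 14 mm thick, lying just beyond the station on the right

How it is judged:
By the outcome, as a careful person would: the job done as asked, in the order asked, and still so for the second after the job is handed in, with the robot touching nothing.
Of tin0, tin1, tin2, tin3 only 3 to 4 are there at a start; the rules pass over those that are not, and their reading is None.
Of chip0, chip1, chip2, chip3, chip4, chip5, chip6, chip7 only 4 to 8 are there at a start; the rules pass over those that are not, and their reading is None.
At some moment in a run one of scraper, chip0, chip1, chip2, chip3, chip4, chip5, chip6, chip7 may be knocked a few centimetres aside while the robot is not near it.
It also fails if it takes over 200 s, if anything falls off the work surface, if the arm or the gripper's body presses on something with over 40 N, if the wrist force passes 120 N, or if a joint passes its speed limit or range.

## Working session

There is one attempt and no reset: what is moved stays moved. The work goes in short steps, Python scripts to look and compute and a tool call to move; the robot and the scene stay as the last step left them, time stands still between calls to the robot, and variables do not carry over. Pictures are saved under pics/ and viewed, at most 14 in all, crops included, and the job is handed in when it is done.

Besides the shell and the picture viewer there is one more tool, called after "Request:" as name(argument=value, ...) on one line, values as JSON. send_rows: Moves the arm, as the interface text tells. Its arguments: {"type":"object","properties":{"increments":{"type":"array"},"squeeze":{"type":"number"}},"required":["increments"]}

```bash
mkdir -p pics; ls; python3 - <<'E'
from workcell import manip
import cv2
print(manip.read_state())
for n in("top","side"):
    c=manip.camera(n); cv2.imwrite(f"pics/{n}0.png",c["pixels"]); print(n,[c[k] for k in("fx","fy","cx","cy","position","orientation")],[k for k in c])
    for q in("station","rack","mat","scraper_grip","tin0_c","chip0_c","wash_bottle","jar","jar2","spatula","marker"):
        print(n,q,[(round(d["p"],2),[round(float(v)) for v in d["at"]]) for d in manip.place_of(q,n)])
E
```

```text
pics
{'time': 0.0, 'q': array([ 1.17800347,  0.46841476, -0.01157824,  1.60362758,  0.006018  ,
        1.0713853 , -0.05627861]), 'dq': array([ 1.63598820e-03, -8.27763613e-04, -1.25955008e-03,  7.72628122e-04,
        5.87140165e-05, -2.24213533e-05,  1.28945821e-04]), 'joint_efforts': array([ 2.46986610e-04, -5.32384622e+01,  2.18354008e-02, -2.51304674e+01,
        1.14965503e-02,  7.74496322e-03, -1.41932239e-05]), 'ee_pos': array([ 222.5380442 , -610.26418015,  302.91217405]), 'orientation': array([-8.70510735e-04,  9.84749026e-01,  1.73978575e-01, -2.30881012e-04]), 'force': array([ 0.28525982,  0.6179651 , -0.8559434 ]), 'torque': array([0.02253748, 0.01616488, 0.00913703]), 'gripper_force': 0.0, 'opening': 1.002337914861772}
top [481.21666815219197, 481.21666815219197, 253.197313412496, 190.0554964032315, array([ 527.84153201,   -8.63157732, 1319.02220001]), array([ 0.71585639,  0.03133821, -0.02335941, -0.69715269])] ['pixels', 'fx', 'fy', 'cx', 'cy', 'position', 'orientation']
top station [(0.77, [522, -10, 1]), (0.23, [470, 45, 72])]
top rack [(0.57, [510, 345, -4])]
top 
[... 641 characters left out ...]
 896.63405949, 789.99603626]), array([-0.05260106, -0.01998711,  0.44361016,  0.8944516 ])] ['pixels', 'fx', 'fy', 'cx', 'cy', 'position', 'orientation']
side station [(0.71, [529, -10, 0])]
side rack [(0.87, [512, 346, -2])]
side mat [(0.86, [515, -360, -1])]
side scraper_grip [(0.87, [539, -368, 47]), (0.41, [726, -238, 2])]
side tin0_c [(0.77, [470, -70, 75]), (0.25, [578, -75, 71])]
side chip0_c [(0.49, [443, -39, 56])]
side wash_bottle [(0.56, [772, -57, 4])]
side jar [(0.89, [729, 221, -2]), (0.7, [724, -237, 0]), (0.4, [702, 62, -2])]
side jar2 [(0.89, [729, 221, -2]), (0.7, [724, -237, 0]), (0.4, [702, 62, -2])]
side spatula [(0.86, [707, 62, -2])]
side marker [(0.5, [705, -131, 0])]
```

```bash
cat > h.py <<'E'
from workcell import manip
import cv2, numpy as np
from scipy.spatial.transform import Rotation as R
def cam(n,name=None):
    c=manip.camera(n)
    if name: cv2.imwrite(f"pics/{name}.png",c["pixels"])
    return c
def rot(q): return R.from_quat([q[1],q[2],q[3],q[0]]).as_matrix()
def ray(c,u,v,z):
    d=rot(c["orientation"])@np.array([(u-c["cx"])/c["fx"],-(v-c["cy"])/c["fy"],-1])
    p=c["position"]; return p+d*(z-p[2])/d[2]
def proj(c,P):
    x=rot(c["orientation"]).T@(np.array(P)-c["position"])
    return c["cx"]+c["fx"]*x[0]/-x[2], c["cy"]+c["fy"]*x[1]/x[2]
E
python3 -c "
import cv2
a=cv2.imread('pics/top0.png')
cv2.imwrite('pics/t0.png',cv2.resize(a,(800,600),interpolation=3))
b=cv2.imread('pics/side0.png');cv2.imwrite('pics/s0.png',cv2.resize(b,(800,600),interpolation=3))"
```

```text
(no output)
```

View pics/t0.png

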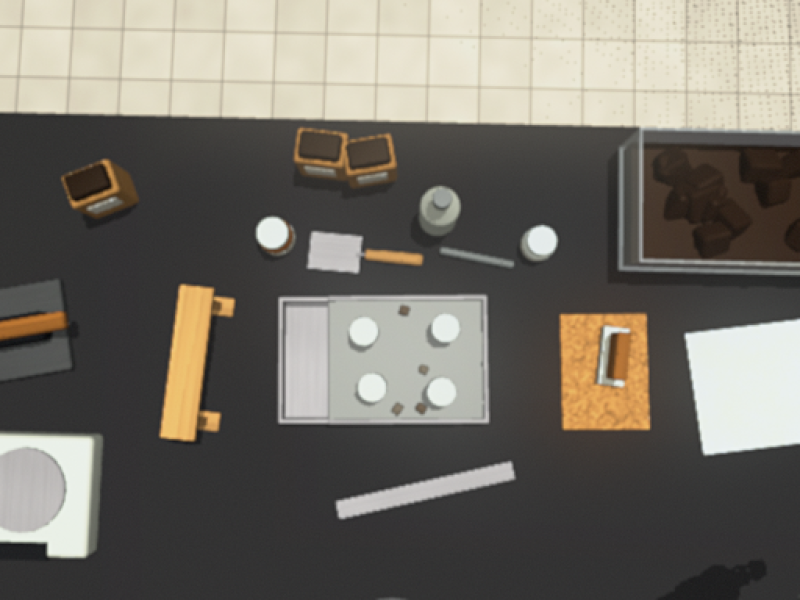

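View pics/s0.png

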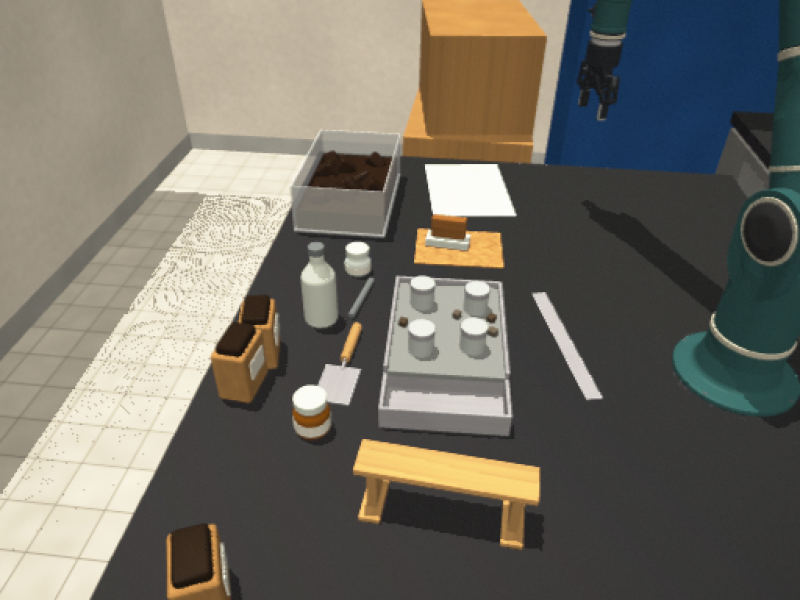

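The top view (in the 800-wide image) shows four white tins at (363,332), (445,328), (371,388) and (441,392). Chips are at (404,310), (423,370), (397,408) and (420,408). The rack is on the left, running (197,287) to (178,440), and the scraper stands on the mat at about (614,356). The side view agrees.

```bash
python3 - <<'E'
from h import *
c=cam("top")
a=c["pixels"]
s=.64
f=lambda L,z:[ray(c,u*s,v*s,z)[:2].round(0).tolist() for u,v in L]
print("tins",f([(363,332),(445,328),(371,388),(441,392)],96))
print("chips",f([(404,310),(423,370),(397,408),(420,408)],54))
print("rack corners",f([(180,285),(214,288),(195,441),(161,438)],90))
print("plate",f([(329,300),(484,300),(484,418),(329,418)],46), "rim",f([(279,297),(488,295),(488,423),(279,423)],56))
print("scr base", f([(604,326),(630,326),(597,384)],20),"rib top",f([(616,331),(631,331),(626,381),(609,381)],70))
for q,z in(("tin0_c",0),("chip0_c",0)):
    for n in("top","side"):
        if n=="side": cam("side")
        for i,d in enumerate(manip.silhouettes(q,n)):
            m=d["mask"]; ys,xs=np.nonzero(m); print(q,n,round(d["p"],2),xs.mean().round(1),ys.mean().round(1),len(xs))
        print([(round(d["p"],2),d["at"].round() if hasattr(d["at"],"round") else d["at"]) for d in manip.search_frame(q,n)])
big=cv2.resize(a[180:280,190:320],(780,600),interpolation=cv2.INTER_CUBIC); cv2.imwrite("pics/crop1.png",big)
E
```

```text
tins [[564.0, 58.0], [574.0, -75.0], [474.0, 42.0], [471.0, -71.0]]
chips [[604.0, -8.0], [504.0, -42.0], [440.0, -0.0], [441.0, -39.0]]
rack corners [[633.0, 362.0], [630.0, 306.0], [381.0, 325.0], [384.0, 381.0]]
plate [[618.0, 120.0], [625.0, -143.0], [427.0, -146.0], [420.0, 113.0]] rim [[620.0, 204.0], [633.0, -148.0], [420.0, -152.0], [410.0, 196.0]]
scr base [[588.0, -353.0], [589.0, -398.0], [488.0, -341.0]] rib top [[577.0, -359.0], [578.0, -384.0], [496.0, -376.0], [495.0, -348.0]]
tin0_c top 0.55 282.1 250.7 267
[(0.66, [473.3, -66.7, 98.3])]
tin0_c side 0.58 304.3 190.5 295
[(0.58, [471.6, -51.7, 87.4]), (0.58, [525.6, 115.4, 47.6])]
chip0_c top 0.54 269.3 261.2 42
[(0.6, [443.4, -40.1, 55.1]), (0.31, [540.0, -352.7, 45.2])]
[]
```

View pics/crop1.png

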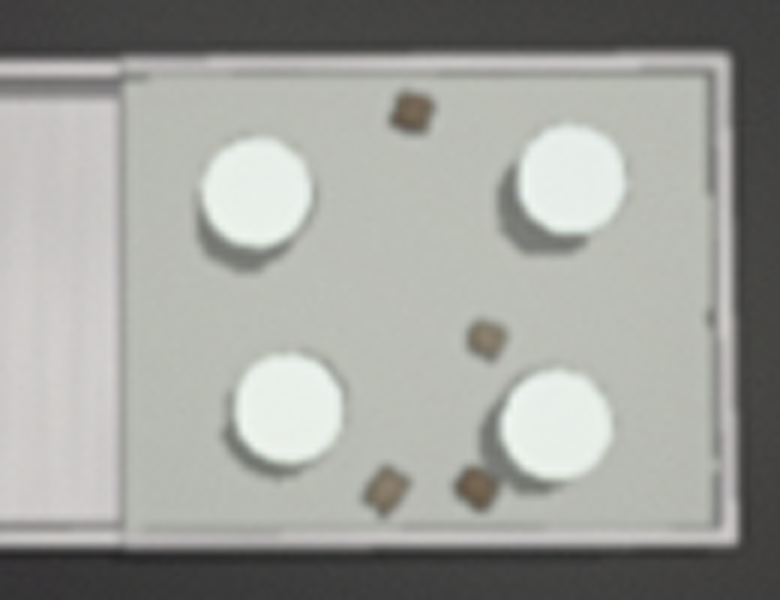

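Request:
send_rows(increments=[{"grip": 66, "translation": [0, 0, 0], "twist": 0.175}, {"grip": 66, "translation": [0, 0, 0], "twist": 0.35}, {"grip": 66, "translation": [0, 0, 0], "twist": 0.35}])

```text
time: 2.12
ee_pos: [222.9, -610.6, 303.9]
orientation: [0.0, 1.0, 0.001, -0.0]
force: [-0.6, -0.3, -0.1]
opening: 0.775
gripper_force: 0.0
```

The crop shows the four tins at (257,192), (571,180), (288,409) and (556,425). The four chips are at (412,111), (487,339), (386,490) and (477,488).

```bash
python3 - <<'E'
from h import *
c=cam("top")
f=lambda L,z:[ray(c,190+(u+.5)/6-.5,180+(v+.5)/6-.5,z)[:2].round(1).tolist() for u,v in L]
print(f([(257,192),(571,180),(288,409),(556,425)],96),f([(412,111),(487,339),(386,490),(477,488)],54))
print(f([(124,72),(124,527),(712,527),(706,72)],46))
E
```

```text
[[566.2, 57.8], [574.8, -75.0], [475.3, 42.0], [471.7, -70.9]] [[604.9, -6.9], [506.2, -42.2], [439.7, 0.1], [441.6, -39.4]]
[[619.3, 121.0], [419.9, 114.2], [427.0, -142.5], [626.0, -136.2]]
```

Request:
send_rows(increments=[{"grip": 66, "translation": [341, -669, 20], "twist": 0}, {"grip": 66, "translation": [341, -669, 20], "twist": 0}, {"grip": 66, "translation": [341, -669, 20], "twist": 0}, {"grip": 66, "translation": [341, -669, 20], "twist": 0}, {"grip": 66, "translation": [341, -669, 20], "twist": 0}, {"grip": 66, "translation": [341, -669, 20], "twist": 0}, {"grip": 66, "translation": [341, -669, 20], "twist": 0}, {"grip": 66, "translation": [341, -669, 20], "twist": 0}])

```text
time: 3.18
ee_pos: [450.6, -163.6, 291.0]
orientation: [0.0, 1.0, 0.001, 0.001]
force: [1.3, -0.1, -0.0]
opening: 0.773
gripper_force: 0.0
```

Request:
send_rows(increments=[{"grip": 66, "translation": [116, -223, 30], "twist": 0}, {"grip": 66, "translation": [116, -223, 30], "twist": 0}, {"grip": 66, "translation": [116, -223, 30], "twist": 0}, {"grip": 66, "translation": [116, -223, 30], "twist": 0}, {"grip": 66, "translation": [116, -223, 30], "twist": 0}, {"grip": 66, "translation": [116, -223, 50], "twist": 0}, {"grip": 66, "translation": [116, -223, 90], "twist": 0}, {"grip": 66, "translation": [116, -223, 90], "twist": 0}])

```text
time: 4.18
ee_pos: [563.9, 56.2, 198.2]
orientation: [0.001, 1.0, 0.0, -0.003]
force: [-0.4, 0.5, 0.1]
opening: 0.775
gripper_force: 0.0
```

```bash
python3 - <<'E'
from h import *
print(manip.read_state()["ee_pos"])
c=cam("top"); d=cam("side")
a=cv2.resize(c["pixels"][170:300,170:320],(400,346)); b=cv2.resize(d["pixels"][150:290,200:350],(400,373))
o=np.zeros((373,800,3),np.uint8); o[:346,:400]=a;o[:,400:]=b; cv2.imwrite("pics/g1.png",o)
E
```

```text
[563.93583853  56.23907629 198.21496662]
```

View pics/g1.png

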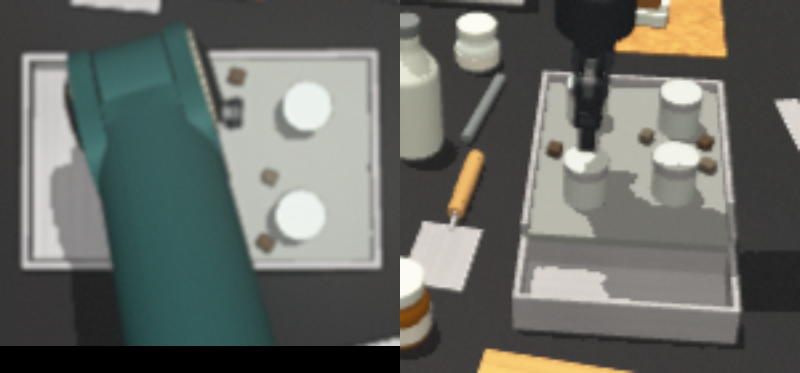

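The left half shows the arm over tin A. The right half shows the gripper fingers centred over tin A at (585,150), so I'll descend and close.

Request:
send_rows(increments=[{"grip": 66, "translation": [0, 0, 35], "twist": 0}, {"grip": 66, "translation": [0, 0, 68], "twist": 0}, {"grip": 66, "translation": [0, 0, 68], "twist": 0}, {"grip": 40, "translation": [0, 0, 68], "twist": 0}, {"grip": 40, "translation": [0, 0, 68], "twist": 0}, {"grip": 40, "translation": [0, 0, 68], "twist": 0}, {"grip": 40, "translation": [0, 0, 68], "twist": 0}, {"grip": 40, "translation": [0, 0, 68], "twist": 0}], squeeze=30)

```text
time: 5.28
ee_pos: [567.4, 57.9, 134.9]
orientation: [-0.0, 1.0, -0.0, 0.002]
force: [-1.0, -0.2, 7.8]
opening: 0.528
gripper_force: 31.2
```

Request:
send_rows(increments=[{"grip": 40, "translation": [0, 0, -40], "twist": 0}, {"grip": 40, "translation": [0, 0, -90], "twist": 0}, {"grip": 40, "translation": [5, -40, -120], "twist": 0.02}, {"grip": 40, "translation": [12, -100, -120], "twist": 0.04}, {"grip": 40, "translation": [20, -160, -120], "twist": 0.06}, {"grip": 40, "translation": [28, -220, -120], "twist": 0.076}, {"grip": 40, "translation": [32, -270, -120], "twist": 0.076}, {"grip": 40, "translation": [32, -279, -120], "twist": 0.076}])

```text
time: 6.28
ee_pos: [596.2, 341.7, 253.1]
orientation: [-0.002, 0.999, -0.035, -0.0]
force: [-0.7, 0.2, -1.4]
opening: 0.533
gripper_force: 31.3
```

```bash
python3 - <<'E'
from h import *
s=manip.read_state();print(s["ee_pos"],s["opening"],s["force"],s["gripper_force"])
c=cam("top"); d=cam("side")
a=cv2.resize(c["pixels"][160:310,80:250],(400,353)); b=cv2.resize(d["pixels"][200:384,200:380],(400,409))
o=np.zeros((409,800,3),np.uint8); o[:353,:400]=a;o[:,400:]=b; cv2.imwrite("pics/g2.png",o)
E
```

```text
[596.21924519 341.71817142 253.10355147] 0.5332246618312853 [-0.7045609   0.21609741 -1.36848435] 31.34709656238556
```

View pics/g2.png

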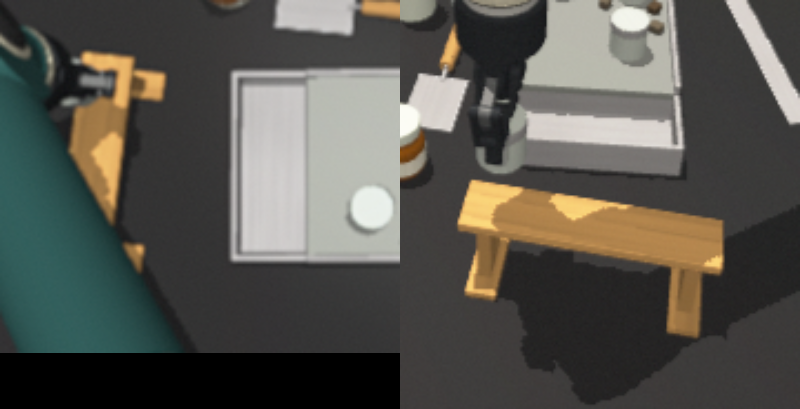

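The tin is held, with the gripper over the far end of the rack at (495,130) in the right half. Lowering it now.

Request:
send_rows(increments=[{"grip": 40, "translation": [0, 0, 0], "twist": 0}, {"grip": 40, "translation": [0, 0, 35], "twist": 0}, {"grip": 40, "translation": [0, 0, 60], "twist": 0}, {"grip": 40, "translation": [0, 0, 68], "twist": 0}, {"grip": 40, "translation": [0, 0, 72], "twist": 0}, {"grip": 40, "translation": [0, 0, 72], "twist": 0}])

```text
time: 7.12
ee_pos: [598.5, 336.3, 181.4]
orientation: [-0.0, 0.999, -0.038, 0.001]
force: [0.0, -0.2, -1.3]
opening: 0.527
gripper_force: 31.4
```

Request:
send_rows(increments=[{"grip": 40, "translation": [0, 0, 1], "twist": 0}, {"grip": 40, "translation": [0, 0, 2], "twist": 0}, {"grip": 40, "translation": [0, 0, 2], "twist": 0}])

```text
time: 7.5
ee_pos: [598.2, 336.7, 179.1]
orientation: [-0.0, 0.999, -0.038, 0.0]
force: [0.2, 0.1, 0.5]
opening: 0.528
gripper_force: 31.6
```

Request:
send_rows(increments=[{"grip": 40, "translation": [0, 0, 1], "twist": 0}, {"grip": 66, "translation": [0, 0, 1], "twist": 0}, {"grip": 66, "translation": [0, 0, 1], "twist": 0}, {"grip": 66, "translation": [0, 0, 1], "twist": 0}, {"grip": 66, "translation": [0, 0, -20], "twist": 0}, {"grip": 66, "translation": [0, 0, -60], "twist": 0}, {"grip": 66, "translation": [-10, 60, -82], "twist": -0.04}, {"grip": 66, "translation": [-20, 120, -82], "twist": -0.076}])

```text
time: 8.5
ee_pos: [569.7, 219.0, 264.2]
orientation: [-0.001, 1.0, 0.002, 0.003]
force: [1.5, -0.9, 0.2]
opening: 0.771
gripper_force: 0.0
```

```bash
python3 - <<'E'
from h import *
s=manip.read_state();print(s["ee_pos"],s["opening"],s["force"],s["orientation"])
d=cam("side")
cv2.imwrite("pics/g3.png",cv2.resize(d["pixels"][180:384,150:400],(500,408)))
E
```

```text
[569.69568884 218.98697979 264.22236187] 0.7713405556964762 [ 1.47377057 -0.9215268   0.18843571] [-0.0010911   0.99999407  0.00150976  0.0028955 ]
```

View pics/g3.png

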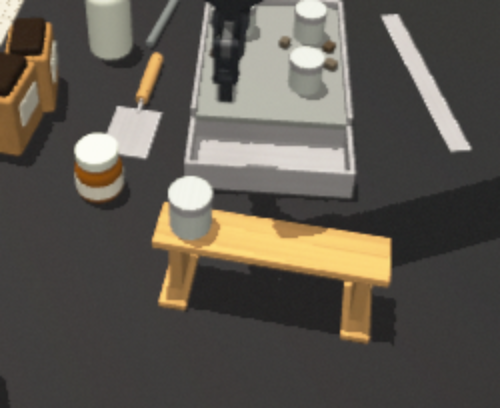

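Tin A stands upright and centred across the rack at its far end, (191,205). Next is tin B.

Request:
send_rows(increments=[{"grip": 66, "translation": [1, 60, 0], "twist": 0}, {"grip": 66, "translation": [3, 120, 0], "twist": 0}, {"grip": 66, "translation": [4, 180, 0], "twist": 0}, {"grip": 66, "translation": [5, 240, 0], "twist": 0}, {"grip": 66, "translation": [6, 294, 0], "twist": 0}, {"grip": 66, "translation": [6, 294, 30], "twist": 0}, {"grip": 66, "translation": [6, 294, 70], "twist": 0}, {"grip": 66, "translation": [6, 294, 70], "twist": 0}])

```text
time: 9.55
ee_pos: [573.6, -75.1, 189.1]
orientation: [-0.0, 1.0, -0.0, -0.002]
force: [-0.2, -0.3, -0.5]
opening: 0.776
gripper_force: 0.0
```

Request:
send_rows(increments=[{"grip": 66, "translation": [0, 0, 30], "twist": 0}, {"grip": 66, "translation": [0, 0, 58], "twist": 0}, {"grip": 66, "translation": [0, 0, 58], "twist": 0}, {"grip": 40, "translation": [0, 0, 58], "twist": 0}, {"grip": 40, "translation": [0, 0, 58], "twist": 0}, {"grip": 40, "translation": [0, 0, 58], "twist": 0}, {"grip": 40, "translation": [0, 0, 58], "twist": 0}, {"grip": 40, "translation": [0, 0, 58], "twist": 0}])

```text
time: 10.55
ee_pos: [576.4, -75.0, 135.0]
orientation: [0.0, 1.0, -0.0, 0.002]
force: [-0.4, 0.6, 6.5]
opening: 0.527
gripper_force: 31.2
```

Request:
send_rows(increments=[{"grip": 40, "translation": [0, 0, -45], "twist": 0}, {"grip": 40, "translation": [0, -10, -95], "twist": 0}, {"grip": 40, "translation": [-4, -60, -120], "twist": 0}, {"grip": 40, "translation": [-10, -120, -120], "twist": 0}, {"grip": 40, "translation": [-16, -180, -120], "twist": 0.02}, {"grip": 40, "translation": [-22, -240, -120], "twist": 0.04}, {"grip": 40, "translation": [-28, -300, -120], "twist": 0.06}, {"grip": 40, "translation": [-33, -360, -120], "twist": 0.076}])

```text
time: 11.55
ee_pos: [541.7, 286.5, 253.5]
orientation: [-0.0, 0.999, -0.039, 0.001]
force: [2.2, -0.1, -0.8]
opening: 0.532
gripper_force: 31.3
```

Request:
send_rows(increments=[{"grip": 40, "translation": [0, -40, 0], "twist": 0}, {"grip": 40, "translation": [0, -57, 0], "twist": 0}, {"grip": 40, "translation": [0, -57, 10], "twist": 0}, {"grip": 40, "translation": [0, -57, 40], "twist": 0}, {"grip": 40, "translation": [0, -57, 62], "twist": 0}, {"grip": 40, "translation": [0, -57, 70], "twist": 0}, {"grip": 40, "translation": [0, -57, 72], "twist": 0}, {"grip": 40, "translation": [0, -57, 72], "twist": 0}])

```text
time: 12.55
ee_pos: [546.9, 341.3, 181.3]
orientation: [-0.0, 0.999, -0.039, 0.001]
force: [-1.0, 0.7, -0.8]
opening: 0.529
gripper_force: 31.3
```

Request:
send_rows(increments=[{"grip": 40, "translation": [-8, 0, 0], "twist": 0}, {"grip": 40, "translation": [-8, 0, 1], "twist": 0}, {"grip": 40, "translation": [-8, 0, 2.5], "twist": 0}, {"grip": 40, "translation": [-8, 0, 3], "twist": 0}, {"grip": 40, "translation": [-8, 0, 3], "twist": 0}])

```text
time: 13.18
ee_pos: [538.2, 342.6, 179.0]
orientation: [-0.0, 0.999, -0.038, 0.0]
force: [-3.2, -1.7, 7.5]
opening: 0.534
gripper_force: 32.3
```

Request:
send_rows(increments=[{"grip": 66, "translation": [0, 0, 0], "twist": 0}, {"grip": 66, "translation": [0, 0, 0], "twist": 0}, {"grip": 66, "translation": [0, 0, 0], "twist": 0}, {"grip": 66, "translation": [0, 0, -20], "twist": 0}, {"grip": 66, "translation": [0, 0, -65], "twist": 0}, {"grip": 66, "translation": [-8, 60, -82], "twist": -0.03}, {"grip": 66, "translation": [-16, 120, -82], "twist": -0.06}, {"grip": 66, "translation": [-24, 180, -82], "twist": -0.076}])

```text
time: 14.18
ee_pos: [500.7, 163.1, 261.3]
orientation: [-0.0, 1.0, 0.0, 0.001]
force: [0.6, -0.8, 0.2]
opening: 0.774
gripper_force: 0.0
```

Request:
send_rows(increments=[{"grip": 66, "translation": [-12, 60, 0], "twist": 0}, {"grip": 66, "translation": [-25, 122, 0], "twist": 0}, {"grip": 66, "translation": [-25, 122, 0], "twist": 0}, {"grip": 66, "translation": [-25, 122, 40], "twist": 0}, {"grip": 66, "translation": [-25, 122, 70], "twist": 0}, {"grip": 66, "translation": [-25, 122, 70], "twist": 0}])

```text
time: 14.92
ee_pos: [475.0, 43.5, 188.8]
orientation: [-0.0, 1.0, 0.001, -0.002]
force: [-0.2, -0.0, 0.7]
opening: 0.772
gripper_force: 0.0
```

```bash
python3 - <<'E'
from h import *
d=cam("side")
cv2.imwrite("pics/g4.png",cv2.resize(d["pixels"][150:384,150:400],(500,468)))
E
```

```text
(no output)
```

View pics/g4.png

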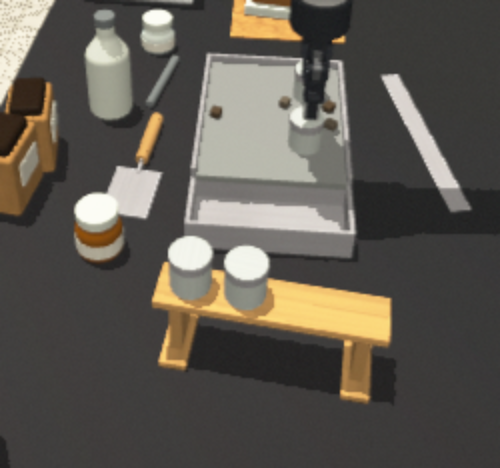

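Tins A and B stand upright on the rack at (190,268) and (246,278), and the gripper is centred over tin C.

Request:
send_rows(increments=[{"grip": 66, "translation": [0, 1, 30], "twist": 0}, {"grip": 66, "translation": [0, 1, 57], "twist": 0}, {"grip": 66, "translation": [0, 1, 57], "twist": 0}, {"grip": 40, "translation": [0, 1, 57], "twist": 0}, {"grip": 40, "translation": [0, 1, 57], "twist": 0}, {"grip": 40, "translation": [0, 1, 57], "twist": 0}, {"grip": 40, "translation": [0, 1, 57], "twist": 0}, {"grip": 40, "translation": [0, 1, 57], "twist": 0}])

```text
time: 15.98
ee_pos: [477.0, 42.1, 134.5]
orientation: [-0.0, 1.0, -0.0, 0.002]
force: [-1.2, 1.0, 7.2]
opening: 0.529
gripper_force: 30.6
```

Request:
send_rows(increments=[{"grip": 40, "translation": [0, 0, -45], "twist": 0}, {"grip": 40, "translation": [0, -10, -95], "twist": 0}, {"grip": 40, "translation": [0, -60, -120], "twist": 0.02}, {"grip": 40, "translation": [0, -120, -120], "twist": 0.04}, {"grip": 40, "translation": [0, -180, -120], "twist": 0.076}, {"grip": 40, "translation": [1, -240, -120], "twist": 0.076}, {"grip": 40, "translation": [2, -290, -120], "twist": 0.076}, {"grip": 40, "translation": [2, -304, -120], "twist": 0.076}])

```text
time: 16.98
ee_pos: [476.5, 349.4, 253.3]
orientation: [-0.001, 0.999, -0.036, 0.0]
force: [0.7, -0.3, -1.3]
opening: 0.533
gripper_force: 31.5
```

Request:
send_rows(increments=[{"grip": 40, "translation": [0, 0, 0], "twist": 0}, {"grip": 40, "translation": [0, 0, 35], "twist": 0}, {"grip": 40, "translation": [0, 0, 62], "twist": 0}, {"grip": 40, "translation": [0, 0, 70], "twist": 0}, {"grip": 40, "translation": [0, 0, 73], "twist": 0}, {"grip": 40, "translation": [0, 0, 74], "twist": 0}, {"grip": 40, "translation": [0, 0, 74.5], "twist": 0}, {"grip": 40, "translation": [0, 0, 74.5], "twist": 0}])

```text
time: 17.98
ee_pos: [478.0, 345.7, 178.6]
orientation: [-0.0, 0.999, -0.038, 0.0]
force: [-1.0, -0.1, -1.9]
opening: 0.529
gripper_force: 31.5
```

Request:
send_rows(increments=[{"grip": 40, "translation": [0, 0, 1], "twist": 0}, {"grip": 40, "translation": [0, 0, 1.8], "twist": 0}, {"grip": 66, "translation": [0, 0, 1.8], "twist": 0}, {"grip": 66, "translation": [0, 0, 1.8], "twist": 0}, {"grip": 66, "translation": [0, 0, 1.8], "twist": 0}, {"grip": 66, "translation": [0, 0, -20], "twist": 0}, {"grip": 66, "translation": [0, 0, -70], "twist": 0}, {"grip": 66, "translation": [3, 50, -82], "twist": -0.076}])

```text
time: 18.98
ee_pos: [477.2, 299.7, 263.3]
orientation: [-0.003, 1.0, 0.004, 0.002]
force: [0.5, -0.4, 0.6]
opening: 0.772
gripper_force: 0.0
```

```bash
python3 - <<'E'
from h import *
c=cam("top")
for n,P in (("D",[471.7,-71,96]),):
    u,v=proj(c,P); print(u,v)
    a=c["pixels"][int(v)-20:int(v)+20,int(u)-20:int(u)+20]
    g=cv2.cvtColor(c["pixels"],cv2.COLOR_BGR2GRAY)[int(v)-20:int(v)+21,int(u)-20:int(u)+21]
    k,l,st,ce=cv2.connectedComponentsWithStats((g>215).astype(np.uint8)); print(st,ce+[int(u)-20,int(v)-20])
    i=1+np.argmax(st[1:,4]); print(ray(c,*(ce[i]+[int(u)-20,int(v)-20]),96))
E
```

```text
282.27657810596924 250.40943115744474
[[   0    0   41   41 1423]
 [  12   12   18   18  258]] [[281.91215741 249.93183415]
 [282.48449612 250.37596899]]
[471.79818879 -71.52225906  96.        ]
```

Request:
send_rows(increments=[{"grip": 66, "translation": [0, 60, 0], "twist": 0}, {"grip": 66, "translation": [0, 120, 0], "twist": 0}, {"grip": 66, "translation": [0, 180, 0], "twist": 0}, {"grip": 66, "translation": [0, 240, 0], "twist": 0}, {"grip": 66, "translation": [0, 300, 0], "twist": 0}, {"grip": 66, "translation": [0, 350, 0], "twist": 0}, {"grip": 66, "translation": [0, 366, 40], "twist": 0}, {"grip": 66, "translation": [0, 366, 60], "twist": 0}])

```text
time: 20.02
ee_pos: [475.8, -72.6, 198.4]
orientation: [0.0, 1.0, -0.002, -0.001]
force: [-0.1, 0.7, 0.1]
opening: 0.773
gripper_force: 0.0
```

Request:
send_rows(increments=[{"grip": 66, "translation": [-5, 1, 20], "twist": 0}, {"grip": 66, "translation": [-5, 1, 45], "twist": 0}, {"grip": 66, "translation": [-5, 1, 67], "twist": 0}, {"grip": 66, "translation": [-5, 1, 67], "twist": 0}, {"grip": 40, "translation": [-5, 1, 67], "twist": 0}, {"grip": 40, "translation": [-5, 1, 67], "twist": 0}, {"grip": 40, "translation": [-5, 1, 67], "twist": 0}, {"grip": 40, "translation": [-5, 1, 67], "twist": 0}])

```text
time: 21.02
ee_pos: [472.4, -71.6, 133.8]
orientation: [0.0, 1.0, -0.0, 0.001]
force: [-0.1, -0.3, 6.3]
opening: 0.531
gripper_force: 31.1
```

Request:
send_rows(increments=[{"grip": 40, "translation": [0, 0, -45], "twist": 0}, {"grip": 40, "translation": [0, -10, -95], "twist": 0}, {"grip": 40, "translation": [-6, -60, -120], "twist": 0}, {"grip": 40, "translation": [-14, -120, -120], "twist": 0}, {"grip": 40, "translation": [-22, -180, -120], "twist": 0}, {"grip": 40, "translation": [-30, -240, -120], "twist": 0.03}, {"grip": 40, "translation": [-38, -300, -120], "twist": 0.05}, {"grip": 40, "translation": [-46, -360, -120], "twist": 0.076}])

```text
time: 22.02
ee_pos: [425.5, 290.1, 253.1]
orientation: [0.0, 0.999, -0.039, 0.0]
force: [1.9, -0.1, -0.4]
opening: 0.53
gripper_force: 31.2
```

Request:
send_rows(increments=[{"grip": 40, "translation": [-7, -40, 0], "twist": 0}, {"grip": 40, "translation": [-13, -62, 0], "twist": 0}, {"grip": 40, "translation": [-13, -62, 10], "twist": 0}, {"grip": 40, "translation": [-13, -62, 40], "twist": 0}, {"grip": 40, "translation": [-13, -62, 62], "twist": 0}, {"grip": 40, "translation": [-13, -62, 70], "twist": 0}, {"grip": 40, "translation": [-13, -62, 73], "twist": 0}, {"grip": 40, "translation": [-13, -62, 73], "twist": 0}])

```text
time: 23.02
ee_pos: [418.0, 351.2, 180.5]
orientation: [-0.0, 0.999, -0.038, 0.0]
force: [-0.2, 0.2, -0.9]
opening: 0.534
gripper_force: 31.2
```

Request:
send_rows(increments=[{"grip": 40, "translation": [0, 0, 2], "twist": 0}, {"grip": 40, "translation": [0, 0, 3.5], "twist": 0}, {"grip": 66, "translation": [0, 0, 3.5], "twist": 0}, {"grip": 66, "translation": [0, 0, 3.5], "twist": 0}, {"grip": 66, "translation": [0, 0, 3.5], "twist": 0}, {"grip": 66, "translation": [0, 0, -20], "twist": 0}, {"grip": 66, "translation": [0, 0, -70], "twist": 0}, {"grip": 66, "translation": [3, 50, -95], "twist": -0.076}])

```text
time: 24.02
ee_pos: [416.9, 304.6, 277.6]
orientation: [-0.002, 1.0, 0.004, 0.001]
force: [0.5, -1.5, -0.3]
opening: 0.777
gripper_force: 0.0
```

Request:
send_rows(increments=[{"grip": 66, "translation": [10, 60, 0], "twist": 0}, {"grip": 66, "translation": [20, 120, 0], "twist": 0}, {"grip": 66, "translation": [30, 180, 0], "twist": 0}, {"grip": 66, "translation": [40, 240, 0], "twist": 0}, {"grip": 66, "translation": [50, 300, 0], "twist": 0}, {"grip": 66, "translation": [60, 360, 0], "twist": 0}, {"grip": 66, "translation": [70, 420, 0], "twist": 0}, {"grip": 66, "translation": [80, 480, 0], "twist": 0}])

```text
time: 25.02
ee_pos: [496.9, -180.7, 275.2]
orientation: [0.0, 1.0, -0.0, 0.0]
force: [0.1, -0.2, 0.5]
opening: 0.773
gripper_force: 0.0
```

```bash
python3 - <<'E'
from h import *
c=cam("top");d=cam("side")
a=cv2.resize(c["pixels"][160:300,90:430],(680,280),interpolation=2); b=cv2.resize(d["pixels"][140:370,150:400],(320,294))
o=np.zeros((580,680,3),np.uint8); o[:280]=a;o[282:576,:320]=b
cv2.imwrite("pics/g5.png",o)
for q in("scraper_grip",):
  for n in("top","side"): print(n,manip.place_of(q,n)[:1])
E
```

```text
top [{'at': [541.1, -361.8, 48.2], 'p': 0.87}]
side [{'at': [540.7, -366.8, 47.5], 'p': 0.64}]
```

View pics/g5.png

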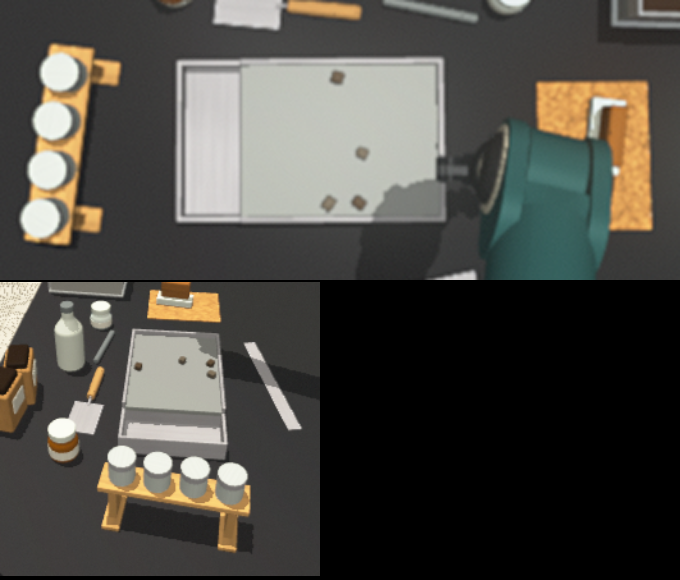

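All four tins stand on the rack, and exactly four chips remain, at (337,77), (362,153), (328,203) and (359,203) in the top strip. The scraper is still on its mat at (607,140).

Request:
send_rows(increments=[{"grip": 66, "translation": [12, 60, 0], "twist": 0.03}, {"grip": 66, "translation": [26, 120, 0], "twist": 0.06}, {"grip": 66, "translation": [40, 175, 0], "twist": 0.12}, {"grip": 66, "translation": [42, 188, 20], "twist": 0.12}, {"grip": 66, "translation": [42, 188, 60], "twist": 0.12}, {"grip": 66, "translation": [42, 188, 110], "twist": 0.12}, {"grip": 66, "translation": [42, 188, 110], "twist": 0.12}])

```text
time: 26.1
ee_pos: [536.9, -362.7, 160.6]
orientation: [-0.003, 0.998, -0.058, -0.004]
force: [-0.4, -0.2, 0.9]
opening: 0.77
gripper_force: 0.0
```

```bash
python3 - <<'E'
from h import *
s=manip.read_state();print(s["ee_pos"],s["orientation"])
d=cam("side")
cv2.imwrite("pics/g6.png",cv2.resize(d["pixels"][110:200,230:340],(660,540),interpolation=2))
E
```

```text
[ 536.8770173  -362.72985897  160.59675589] [-0.0030218   0.99827573 -0.05847383 -0.00415205]
```

View pics/g6.png

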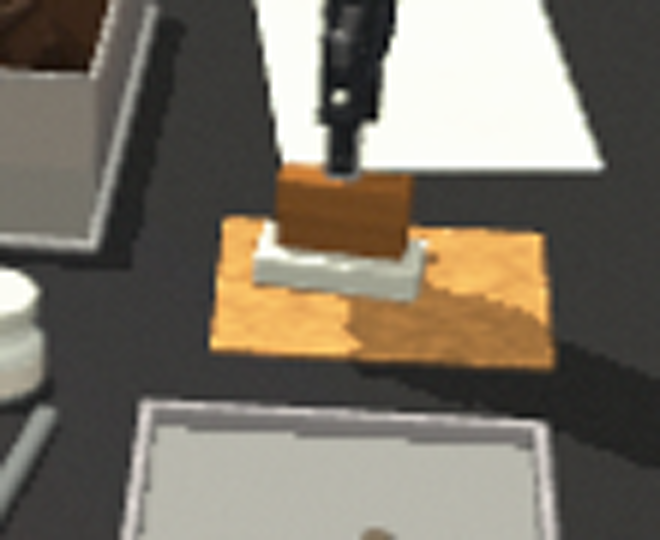

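The front finger at (343,170) lines up with the rib's middle at (343,215).

Request:
send_rows(increments=[{"grip": 66, "translation": [0, 0, 25], "twist": 0}, {"grip": 66, "translation": [0, 0, 45], "twist": 0}, {"grip": 66, "translation": [0, 0, 57], "twist": 0}, {"grip": 66, "translation": [0, 0, 57], "twist": 0}, {"grip": 15, "translation": [0, 0, 57], "twist": 0}, {"grip": 15, "translation": [0, 0, 57], "twist": 0}, {"grip": 15, "translation": [0, 0, 57], "twist": 0}, {"grip": 15, "translation": [0, 0, 57], "twist": 0}], squeeze=60)

```text
time: 27.15
ee_pos: [539.3, -367.0, 109.0]
orientation: [0.0, 0.998, -0.06, 0.001]
force: [-0.3, 0.4, 4.7]
opening: 0.27
gripper_force: 60.6
```

Request:
send_rows(increments=[{"grip": 15, "translation": [0, 0, 0], "twist": 0}, {"grip": 15, "translation": [0, 0, 0], "twist": 0}, {"grip": 15, "translation": [0, 0, 0], "twist": 0}])

```text
time: 27.52
ee_pos: [539.3, -367.1, 109.0]
orientation: [0.0, 0.998, -0.06, 0.001]
force: [-0.0, 0.1, 5.7]
opening: 0.273
gripper_force: 60.7
```

Request:
send_rows(increments=[{"grip": 15, "translation": [0, 0, -30], "twist": 0}, {"grip": 15, "translation": [0, 0, -80], "twist": 0}, {"grip": 15, "translation": [-18, -50, -80], "twist": -0.05}, {"grip": 15, "translation": [-36, -105, -80], "twist": -0.1}, {"grip": 15, "translation": [-54, -160, -80], "twist": -0.15}, {"grip": 15, "translation": [-75, -215, -80], "twist": -0.15}, {"grip": 15, "translation": [-90, -255, -80], "twist": -0.15}, {"grip": 15, "translation": [-90, -255, -80], "twist": -0.15}])

```text
time: 28.52
ee_pos: [478.7, -99.1, 187.6]
orientation: [-0.001, 1.0, 0.018, -0.001]
force: [0.4, -0.5, -2.3]
opening: 0.272
gripper_force: 60.1
```

```bash
python3 - <<'E'
from h import *
s=manip.read_state();print(s["ee_pos"],s["orientation"],s["force"])
c=cam("top");d=cam("side")
o=np.zeros((580,790,3),np.uint8)
o[:400,:390]=cv2.resize(c["pixels"][175:295,200:317],(390,400),interpolation=2); o[:580,395:785]=cv2.resize(d["pixels"][130:275,225:335],(390,580),interpolation=2)
cv2.imwrite("pics/g7.png",o)
E
```

```text
[478.67218888 -99.08848652 187.64069944] [-7.35140611e-04  9.99837876e-01  1.79616846e-02 -1.02884445e-03] [ 0.39966309 -0.50510448 -2.3369494 ]
```

View pics/g7.png

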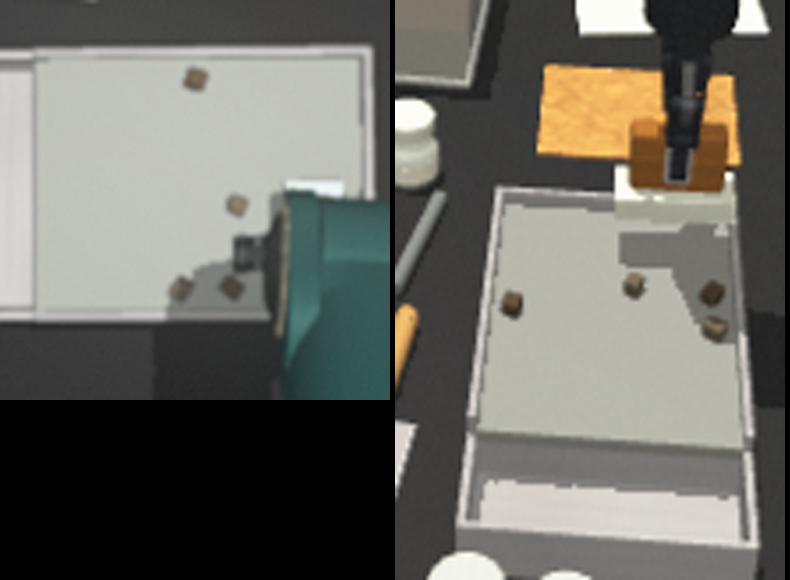

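The top view (left) shows chips at (195,78), (237,204), (180,288) and (231,287). In the side view (right) the scraper spans 615 to 735 behind three of the chips. It is inside the rim, so I'll lower it.

Request:
send_rows(increments=[{"grip": 15, "translation": [0, 0, 10], "twist": 0}, {"grip": 15, "translation": [0, 0, 25], "twist": 0}, {"grip": 15, "translation": [0, 0, 33], "twist": 0}, {"grip": 15, "translation": [0, 0, 36], "twist": 0}, {"grip": 15, "translation": [0, 0, 37], "twist": 0}, {"grip": 15, "translation": [0, 0, 37], "twist": 0}])

```text
time: 29.38
ee_pos: [480.2, -102.8, 151.2]
orientation: [0.0, 1.0, 0.015, 0.0]
force: [-1.2, 0.3, -1.5]
opening: 0.272
gripper_force: 60.0
```

Request:
send_rows(increments=[{"grip": 15, "translation": [0, -8, 0.7], "twist": 0}, {"grip": 15, "translation": [0, -22, 0.7], "twist": 0}, {"grip": 15, "translation": [0, -37, 0.7], "twist": 0}, {"grip": 15, "translation": [0, -52, 0.7], "twist": 0}, {"grip": 15, "translation": [0, -67, 0.7], "twist": 0}, {"grip": 15, "translation": [0, -82, 0.7], "twist": 0}, {"grip": 15, "translation": [0, -97, 0.7], "twist": 0}, {"grip": 15, "translation": [0, -112, 0.7], "twist": 0}])

```text
time: 30.38
ee_pos: [476.9, 9.7, 150.9]
orientation: [0.001, 1.0, 0.015, 0.001]
force: [0.8, -5.5, 6.7]
opening: 0.276
gripper_force: 61.1
```

Request:
send_rows(increments=[{"grip": 15, "translation": [0, -15, 0], "twist": 0}, {"grip": 15, "translation": [0, -30, 0], "twist": 0}, {"grip": 15, "translation": [0, -45, 0], "twist": 0}, {"grip": 15, "translation": [0, -60, 0], "twist": 0}, {"grip": 15, "translation": [0, -75, 0], "twist": 0}, {"grip": 15, "translation": [0, -90, 0], "twist": 0}, {"grip": 15, "translation": [0, -105, 0], "twist": 0}, {"grip": 15, "translation": [0, -116, 0], "twist": 0}])

```text
time: 31.38
ee_pos: [472.9, 125.4, 150.8]
orientation: [0.001, 1.0, 0.015, -0.0]
force: [0.3, -6.6, 8.4]
opening: 0.273
gripper_force: 61.3
```

```bash
python3 - <<'E'
from h import *
s=manip.read_state();print(s["ee_pos"],s["orientation"],s["force"])
c=cam("top");d=cam("side")
o=np.zeros((580,790,3),np.uint8)
o[:400,:390]=cv2.resize(c["pixels"][175:295,170:317],(390,400),interpolation=2); o[:580,395:785]=cv2.resize(d["pixels"][130:275,225:335],(390,580),interpolation=2)
cv2.imwrite("pics/g8.png",o)
E
```

```text
[472.87536994 125.41977795 150.82469226] [ 9.06851442e-04  9.99883400e-01  1.52432163e-02 -9.13622663e-05] [ 0.29018121 -6.61065037  8.35449384]
```

View pics/g8.png

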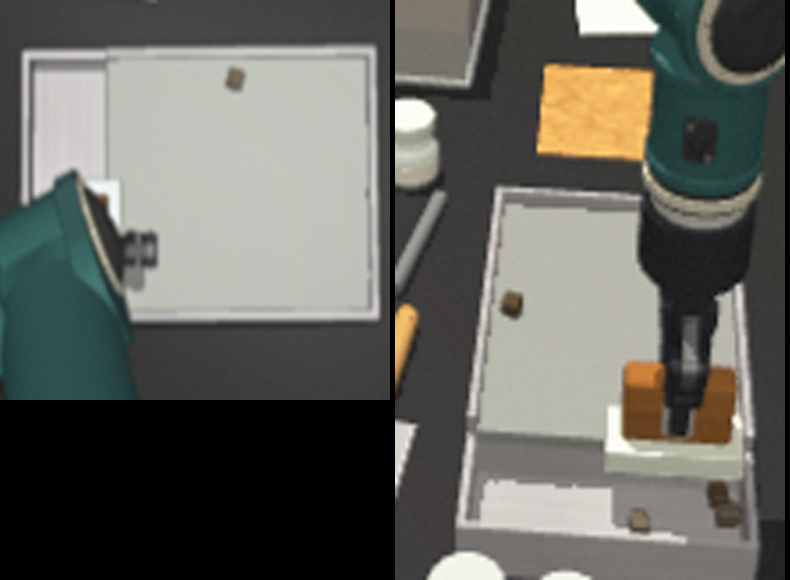

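Three chips are now in the trough, at (717,493), (728,514) and (639,520). One is left on the plate at (235,78) in the top view.

Request:
send_rows(increments=[{"grip": 15, "translation": [0, 0, -30], "twist": 0}, {"grip": 15, "translation": [20, 40, -40], "twist": 0}, {"grip": 15, "translation": [45, 90, -40], "twist": 0}, {"grip": 15, "translation": [65, 140, -40], "twist": 0}, {"grip": 15, "translation": [90, 190, -40], "twist": 0}, {"grip": 15, "translation": [90, 206, -40], "twist": 0}, {"grip": 15, "translation": [90, 206, -20], "twist": 0}, {"grip": 15, "translation": [90, 206, -20], "twist": 0}])

```text
time: 32.48
ee_pos: [567.4, -76.0, 168.4]
orientation: [-0.001, 1.0, 0.016, -0.003]
force: [0.1, 0.5, -1.2]
opening: 0.277
gripper_force: 60.0
```

```bash
python3 - <<'E'
from h import *
s=manip.read_state();print(s["ee_pos"],s["orientation"],s["force"])
c=cam("top");d=cam("side")
o=np.zeros((580,790,3),np.uint8)
o[:400,:390]=cv2.resize(c["pixels"][175:295,170:317],(390,400),interpolation=2); o[:580,395:785]=cv2.resize(d["pixels"][130:275,225:335],(390,580),interpolation=2)
cv2.imwrite("pics/g9.png",o)
E
```

```text
[567.36580987 -76.00366239 168.39881889] [-9.78242160e-04  9.99872824e-01  1.57142680e-02 -2.53767706e-03] [ 0.07463543  0.472141   -1.20768767]
```

View pics/g9.png

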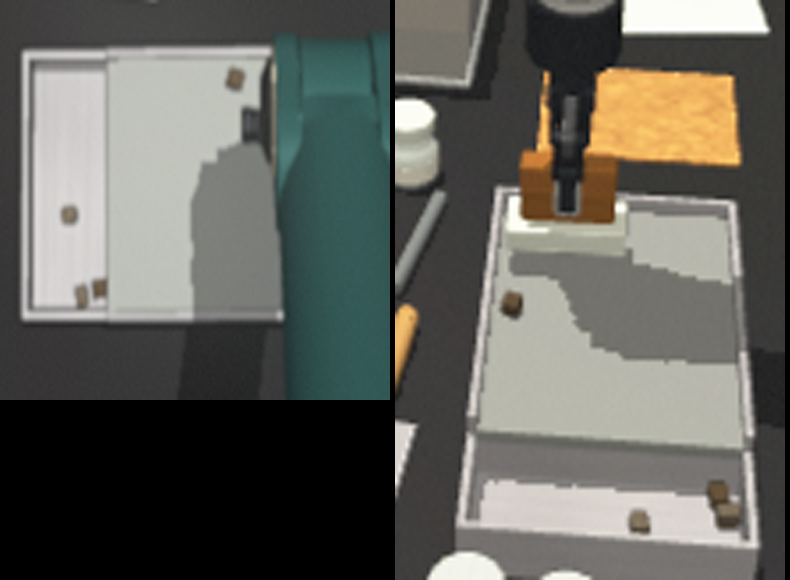

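The last chip is at (512,303), inside the scraper's left edge at 508 in the side view once perspective is allowed for. The three others lie in the trough.

Request:
send_rows(increments=[{"grip": 15, "translation": [2, 0, 12], "twist": 0}, {"grip": 15, "translation": [2, 0, 19], "twist": 0}, {"grip": 15, "translation": [2, 0, 20], "twist": 0}, {"grip": 15, "translation": [2, -8, 20], "twist": 0}, {"grip": 15, "translation": [2, -22, 20], "twist": 0}, {"grip": 15, "translation": [2, -37, 20], "twist": 0}, {"grip": 15, "translation": [2, -52, 20], "twist": 0}, {"grip": 15, "translation": [2, -67, 20], "twist": 0}])

```text
time: 33.58
ee_pos: [569.7, -10.4, 150.9]
orientation: [0.0, 1.0, 0.015, 0.001]
force: [1.0, -3.3, 5.2]
opening: 0.276
gripper_force: 60.6
```

Request:
send_rows(increments=[{"grip": 15, "translation": [0, -15, 0], "twist": 0}, {"grip": 15, "translation": [0, -31, 0], "twist": 0}, {"grip": 15, "translation": [0, -47, 0], "twist": 0}, {"grip": 15, "translation": [0, -63, 0], "twist": 0}, {"grip": 15, "translation": [0, -79, 0], "twist": 0}, {"grip": 15, "translation": [0, -95, 0], "twist": 0}, {"grip": 15, "translation": [0, -111, 0], "twist": 0}, {"grip": 15, "translation": [0, -127, 0], "twist": 0}])

```text
time: 34.58
ee_pos: [565.5, 116.3, 150.8]
orientation: [0.001, 1.0, 0.015, 0.0]
force: [-0.5, -5.7, 6.5]
opening: 0.274
gripper_force: 60.5
```

Request:
send_rows(increments=[{"grip": 15, "translation": [0, -12, 0], "twist": 0}, {"grip": 15, "translation": [0, -21, 0], "twist": 0}, {"grip": 15, "translation": [0, -21, 0], "twist": 0}, {"grip": 15, "translation": [0, -21, -35], "twist": 0}, {"grip": 15, "translation": [0, 20, -50], "twist": 0}, {"grip": 15, "translation": [-8, 70, -50], "twist": 0}, {"grip": 15, "translation": [-16, 130, -50], "twist": 0}, {"grip": 15, "translation": [-24, 190, -50], "twist": 0}])

```text
time: 35.58
ee_pos: [546.3, -74.0, 199.6]
orientation: [-0.001, 1.0, 0.016, -0.001]
force: [1.7, -0.0, -1.5]
opening: 0.271
gripper_force: 59.6
```

Request:
send_rows(increments=[{"grip": 15, "translation": [-4, 60, 0], "twist": 0.03}, {"grip": 15, "translation": [-8, 120, 0], "twist": 0.06}, {"grip": 15, "translation": [-12, 180, 0], "twist": 0.1}, {"grip": 15, "translation": [-14, 240, 0], "twist": 0.13}, {"grip": 15, "translation": [-14, 290, 0], "twist": 0.15}, {"grip": 15, "translation": [-14, 300, 0], "twist": 0.15}, {"grip": 15, "translation": [-14, 300, 0], "twist": 0.15}])

```text
time: 36.45
ee_pos: [542.3, -373.4, 199.1]
orientation: [-0.001, 0.998, -0.06, -0.001]
force: [-0.1, 1.0, -2.2]
opening: 0.276
gripper_force: 59.6
```

```bash
python3 - <<'E'
from h import *
s=manip.read_state();print(s["ee_pos"],s["orientation"],s["force"])
c=cam("top");d=cam("side")
o=np.zeros((580,790,3),np.uint8)
o[:300,:390]=cv2.resize(c["pixels"][170:300,170:339],(390,300),interpolation=2); o[:580,395:785]=cv2.resize(d["pixels"][130:275,225:335],(390,580),interpolation=2)
cv2.imwrite("pics/g10.png",o)
for n in("top","side"):print(manip.place_of("mat",n)[:1])
E
```

```text
[ 542.26758051 -373.37517836  199.05251571] [-1.23725548e-03  9.98209521e-01 -5.97975861e-02 -6.85235646e-04] [-0.09237104  0.99751381 -2.17451373]
[{'at': [509.0, -355.8, -3.6], 'p': 0.74}]
[{'at': [512.0, -359.2, 1.4], 'p': 0.58}]
```

View pics/g10.png

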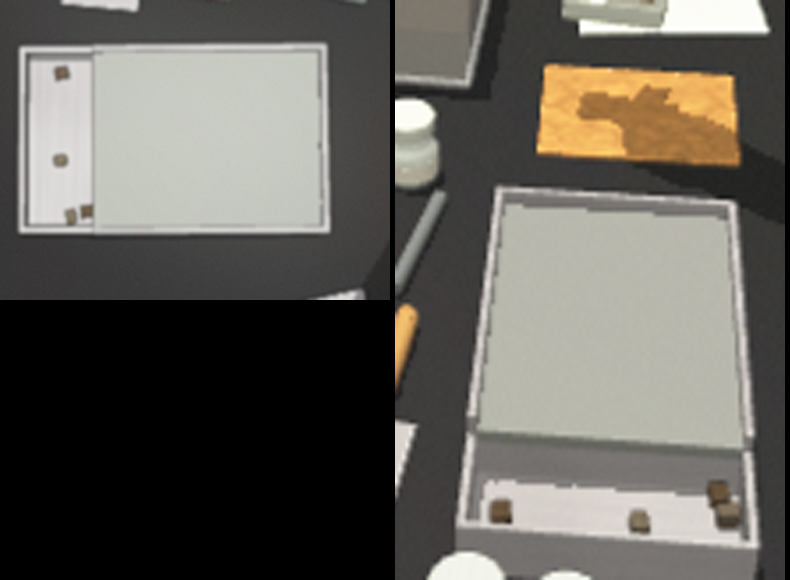

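The plate is clear: all four chips lie in the trough, at (500,510), (639,520), (717,493) and (728,514). Next I'll put the scraper back on the mat.

Request:
send_rows(increments=[{"grip": 15, "translation": [-20, -8, 15], "twist": 0}, {"grip": 15, "translation": [-20, -8, 50], "twist": 0}, {"grip": 15, "translation": [-20, -8, 75], "twist": 0}, {"grip": 15, "translation": [-20, -8, 86], "twist": 0}, {"grip": 15, "translation": [-20, -8, 90], "twist": 0}, {"grip": 15, "translation": [-20, -8, 91], "twist": 0}, {"grip": 15, "translation": [-20, -8, 91], "twist": 0}])

```text
time: 37.52
ee_pos: [523.6, -365.0, 110.3]
orientation: [0.0, 0.998, -0.06, 0.001]
force: [-0.2, 0.0, -1.6]
opening: 0.273
gripper_force: 59.6
```

Request:
send_rows(increments=[{"grip": 15, "translation": [0, 0, 1], "twist": 0}, {"grip": 15, "translation": [0, 0, 1.6], "twist": 0}, {"grip": 15, "translation": [0, 0, 1.6], "twist": 0}])

```text
time: 37.9
ee_pos: [523.5, -365.1, 108.9]
orientation: [0.0, 0.998, -0.06, 0.001]
force: [-1.9, 0.4, 5.8]
opening: 0.27
gripper_force: 60.5
```

Contact made; release, lift, and clear the view.

Request:
send_rows(increments=[{"grip": 50, "translation": [0, 0, 0], "twist": 0}, {"grip": 66, "translation": [0, 0, 0], "twist": 0}, {"grip": 66, "translation": [0, 0, 0], "twist": 0}, {"grip": 66, "translation": [0, 0, 0], "twist": 0}, {"grip": 66, "translation": [0, 0, -20], "twist": 0}, {"grip": 66, "translation": [0, 0, -70], "twist": 0}, {"grip": 66, "translation": [0, 0, -130], "twist": 0}, {"grip": 66, "translation": [0, 0, -180], "twist": 0}])

```text
time: 38.9
ee_pos: [523.4, -364.9, 291.9]
orientation: [0.001, 0.998, -0.06, 0.001]
force: [0.9, -0.1, -0.2]
opening: 0.776
gripper_force: 0.0
```

Request:
send_rows(increments=[{"grip": 66, "translation": [-40, 40, 0], "twist": 0}, {"grip": 66, "translation": [-80, 80, 0], "twist": 0}, {"grip": 66, "translation": [-120, 120, 0], "twist": 0}, {"grip": 66, "translation": [-160, 160, 0], "twist": 0}, {"grip": 66, "translation": [-190, 190, 0], "twist": 0}, {"grip": 66, "translation": [-200, 200, 0], "twist": 0}, {"grip": 66, "translation": [-200, 200, 0], "twist": 0}])

```text
time: 39.78
ee_pos: [300.5, -539.4, 288.6]
orientation: [0.0, 0.998, -0.061, 0.0]
force: [1.0, 0.8, -0.4]
opening: 0.775
gripper_force: 0.0
```

```bash
python3 - <<'E'
from h import *
s=manip.read_state();print(s["time"],s["ee_pos"],s["force"])
c=cam("top");d=cam("side")
o=np.zeros((600,800,3),np.uint8)
o[:250,:400]=cv2.resize(c["pixels"][130:330,100:420],(400,250),interpolation=2); o[:600,400:]=cv2.resize(d["pixels"][100:370,200:380],(400,600),interpolation=2)
cv2.imwrite("pics/g11.png",o)
E
```

```text
39.775 [ 300.5135554  -539.4335206   288.59726812] [ 1.0427011   0.76919514 -0.39770197]
```

View pics/g11.png

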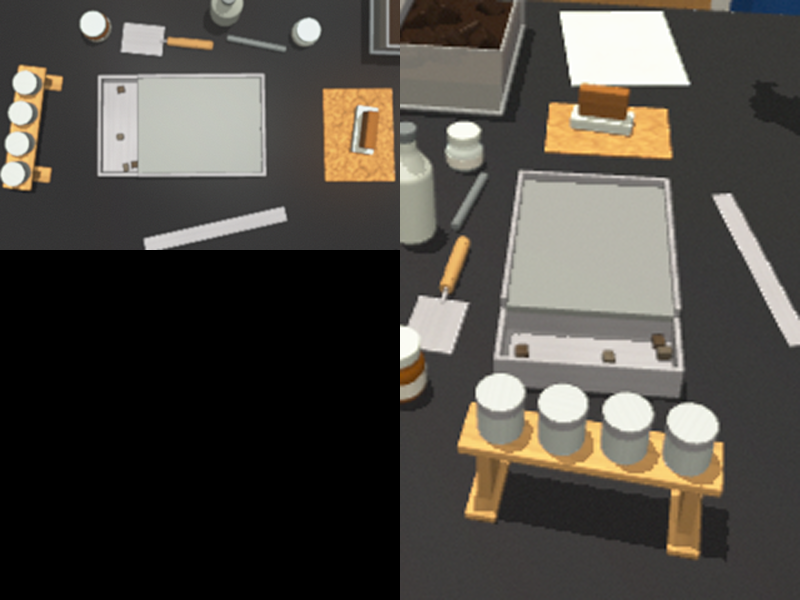

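The final picture shows everything in place: four tins upright on the rack, all four chips in the trough, the scraper upright on its mat at (603,108), and the bystanders where they were. Handing in.

```bash
python3 -c "
from workcell import manip
print(manip.close_job())"
```

```text
the job is handed in; nothing more can be done
None
```

The job is done and handed in at about 40 s: all four tins are upright on the rack, all four chips are in the trough, the scraper is upright on its mat, and the bystanders were left alone.

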